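# Lock the headset hanger into its swivel base

## Robot

A 6-joint arm with a two-finger parallel gripper is mounted at the origin on the work surface. World frame = base frame: x ahead of the robot, y to its left, z up, the work surface at z = 0. Lengths are in m, angles in rad, forces in N, time in s.
With the tool pointing down it reaches from about 0.325 to 0.75 m from the base axis. Payload 7.6 kg.
Tool frame: the origin (TCP) lies midway between the tips of the shut fingers; the grasp point (between the pads) lies behind it (bot.grasp_offset is the z of the grasp point in the tool frame, in m); z points along the fingers, y is the line along which they close (so a half turn about z gives the same grasp; the last joint's range is limited). The gripper opens to 85 mm and grips with 20 to 120 N. Pads are 22 mm wide; open, the fingers measure 114 mm over their backs; the gripper's body (76 mm by 85 mm) begins 54 mm behind the grasp point. The pads swing forward as they close: fully open they stand 13 mm farther back than shut.
Start: joints at [1.235, 0.052, 1.401, -0, 1.689, -0.07], TCP at [0.138, 0.507, 0.231] pointing down, gripper open.
Joint ranges: [-2.9, 2.9], [-0.91, 2.17], [0.12, 2.37], [-1.06, 4.2], [0.26, 2.73], [-2.93, 2.93]. Speed limits (rad/s): [2.57, 2.57, 3.01, 3.14, 3.14, 3.14].

## Interface

Orientations are given as a rotation vector (axis times angle).
In Python, from rig import bot, optics, boxes_of gives the robot as it stands. The module is installed in compiled form; this text tells all that it offers.
- The arm moves only by the tool step_arm, never from a script. Its argument "commands" is a list of rows, each a list of 7 numbers: the opening, from 0 (shut) to 1 (fully open), then the shift along the tool's x, y, z normalised to -1 to 1, where 1 is 0.2 m, then the turn, a rotation vector about the tool's x, y, z normalised to -1 to 1, where 1 is 45 degrees. A call has 1 to 5 rows; each row shifts and turns the commanded pose from where the row before left it, along the tool's axes as they then stand; what a row does not reach is not made up. A row lasts 1/12 s, in which the tool goes at most 41.7 mm and 7.16 degrees, less where a joint would pass 70% of its speed; a pose out of reach is approached as far as the arm can. A call with a number of a shift or a turn outside -1 to 1 is refused whole. A call with a gripper value outside its range is refused whole. The fingers move at their own pace and stop on an object; "squeeze" is the grip in N (left out, the last holds). Time passes only in rows, so rows that do not move let the fingers close. It gives the time, the measured TCP pose, the force, the opening and the grip force at its end, in the units of the state.
- bot.state(): the state, without advancing time (a new reading comes with each control period).
- optics.get_image(name): name is "side" or "top"; returns (picture, depth): 420x560x3 uint8, blue, green, red; 420x560 float32, m along the optical axis (not along the pixel's ray), 0 where there is no reading.
- optics.calibration(name): a dict with "intrinsics" (3x3 intrinsics, pixels), "dist_coeffs" ([k1, k2, p1, p2, k3] as OpenCV has them; the pictures are not rectified), "rvec" (rotation vector, rad) and "tvec" (3), from world to camera coordinates, as OpenCV has them. Camera axes: x right, y down, z forward; pixel columns grow to the right and rows downward; lengths in m; the calibration is good to about 2 mm. A picture is of the moment at which its call begins. calibration takes no time and is no camera call.
- bot.close_job(): hands the job in; it is judged then, once.
Trained networks look in the newest picture that a camera, given by its name, has taken for a name from the list of things; names that differ only in an ending like _2 or _b are one class to them, and where a whole thing is asked for, a point or a joint stands for the part that bears it (a point fixed in the world has none). Each returns a list of dicts, best first, with "confidence" (0 to 1); they miss things now and then, are a little off and sometimes report something else, mostly with a low value. They report only what shows in the picture. A call takes as long as a camera call. They do not tell look-alikes from the thing itself.
- boxes_of(camera, query): "box" ([left, top, right, bottom] in pixels, round what is visible of it).
The state is a dict: "t": time; "joint_positions": joint angles; "dq": joint speeds; "joint_efforts": joint torques, N m; "tool_pos": TCP position; "ee_rot": TCP orientation; "ft_force": force on the tool from outside, world axes, zero at the start; "ft_torque": the same for the moment, N m; "grip_width": finger opening in m; "finger_force": force on a finger pad.
Only numpy, scipy, OpenCV 4.12 (cv2) and the standard library are available. Lean on these libraries where they do the work, as an engineer would, in place of code of your own. Each camera call takes 0.05 s, during which the arm holds its last target. There are 200 camera calls.

## Task

Put up the headset hanger: lift the T-shaped hanger off its plywood rest and stand its tapered foot loosely in the hole of the wooden base with its wooden cross-bar well across the two brass ridges, and let go. Then take it by the cross-bar and press it down while turning it, so that it sinks gradually as it turns (neither rammed straight in nor turned into line first), until its collar is home on the base and the bar lies in line with the ridges, and leave it holding there by itself. Do not disturb the other things on the desk.

Things in the scene. Friction and masses are not known exactly. Their poses are not given: they have to be found in the camera images.
- hanger: the headset hanger, T-shaped, 150 mm long, about 260 g, aluminium with a wooden cross-bar. Origin: centre of the tip face of its foot; +z along its axis from foot to head, +y along the cross-bar. Along z: 0-26 mm pilot tip, 20 mm across; 26-52 tapered plug, 25 widening to 32 mm; 52-58 collar; 58-114 shaft; 114-150 cross-bar. Starts lying level on the rest, axis 45 mm above the desk
- shaft (a point): point on the hanger's axis 86 mm from the tip, in the plain round shaft (18 mm across, 58 to 114 mm from the tip); while it lies on the rest the shaft is free all round here, 39 mm above the rest's base plate
- bar (a point): centre of the hanger's cross-bar, 132 mm from the tip on the axis; the bar is 90 mm long (hanger's y), 14 mm thick (x), 36 mm high (along the axis). While it lies on the rest the bar is level, its long side level too
- collar (a point): centre of the foot-side face of the hanger's collar (40 mm across, 6 mm thick), 52 mm from the tip; this face comes to lie on the block's top when the hanger is home. Standing loosely, it is 14 mm above the block
- rest: plywood rest, fixed, base plate 160 x 70 x 6 mm; origin: centre of its underside; its x runs along the lying hanger from head to foot (tip at x = 72 mm, head to the robot's right). The collar lies on a ledge 25 mm high, x = 11 to 23 mm, 56 mm wide, with cheeks at its ends, 35 mm high; the cross-bar lies on a ledge 38 mm high, x = -75 to -45 mm, 60 mm wide
- socket: wooden base block, fixed, 130 (x) x 90 (y) x 70 mm high; origin: centre of its underside. The vertical hole is at its centre. Two brass ridges, 34 x 6 x 4 mm, on its top run along its x axis, one on either side of the hole, 27 to 61 mm from it
- hole (a point): centre of the hole's mouth, level with the block's top (70 mm up). The mouth is 38 mm wide, 30 mm deep; in it four sprung brass jaws form the taper and grip the plug from about 11 mm above home downwards, harder the deeper. Straight pressing is resisted by up to about 30 N; while turning, some 90 degrees over the travel, 20 N down and 0.3 Nm suffice. Home, it stays by friction (it may creep up 1 mm when let go)
- bore (a point): centre of the mouth of the pilot bore, below the jaws, 40 mm above the desk; 21.5 mm wide, it takes the tip. A spring plunger (4 N, rising to 8 N) in it carries the loose hanger with its tip 32 mm above the desk; home, the tip is 18 mm above the desk. Let go before the taper grips, it rises again
- morse_key: bystander: straight Morse key, 130 x 70 mm wooden board with brass lever, 47 mm high; origin: centre of its underside, long in x
- paddle: bystander: steel paddle key, 75 x 65 x 45 mm; origin: centre of its underside
- mug: bystander: white mug, 76 mm wide, 88 mm high, handle to its +y; origin: centre of its underside
- meter: bystander: black meter box, 75 x 85 x 41 mm; origin: centre of its underside
- jar: bystander: amber jar, 68 mm wide, 95 mm high; origin: centre of its underside
- headset: bystander: headset lying flat, two cups 76 mm wide side by side, 39 mm high, with its band to +x, about 170 x 190 mm; origin: between the cups, at the desk
- screwdriver: bystander: screwdriver lying on the desk; origin: its middle, on the desk
Not all that is in view belongs to the job. Leave any red look-alike of the hanger alone.

How it is judged:
On the way:
1. the hanger stands loosely and upright in the hole, not yet pressed in, its bar well across the ridges (more than 45 degrees from them), let go (horizontal distance between hanger and hole below 0.005 m and angle between hanger's own z axis and vertical below 0.12 rad and z of hanger in the frame of socket between 0.025 and 0.04 m and angle between the y axis of hanger and the x axis of socket, either way round above 0.785 rad and contact force between the fingers and hanger below 0.3 N), for 0.2 s.
At the end, for the whole second after the job is handed in: the hanger stands by itself, upright within 4 degrees and centred within 4 mm in the hole, its collar within 3 mm of the block's top, its bar within 8 degrees of the line of the ridges, at rest and released (horizontal distance between hanger and hole below 0.004 m and angle between hanger's own z axis and vertical below 0.07 rad and z of hanger in the frame of socket below 0.021 m and angle between the y axis of hanger and the x axis of socket, either way round below 0.14 rad and linear speed of hanger below 0.02 m/s and angular speed of hanger below 0.1 rad/s and contact force between the fingers and hanger below 0.3 N); the robot touches nothing.
It fails at once if turned into line (within 11 degrees of the ridges) in the hole while it still stands nearly as proud as when loose (less than 4 mm pressed in) (horizontal distance between hanger and hole below 0.005 m and angle between hanger's own z axis and vertical below 0.12 rad and z of hanger in the frame of socket between 0.028 and 0.036 m and angle between the y axis of hanger and the x axis of socket, either way round below 0.19 rad).
It fails at once if rammed home (collar within 2 mm of the block) while the bar is still more than 45 degrees across the ridges (horizontal distance between hanger and hole below 0.005 m and angle between hanger's own z axis and vertical below 0.12 rad and z of hanger in the frame of socket below 0.02 m and angle between the y axis of hanger and the x axis of socket, either way round above 0.785 rad).
It fails at once if a bystander moved by more than 30 mm (distance of any of morse_key, paddle, mug, meter, jar, headset, screwdriver from where it was at the start of the episode above 0.03 m).
It also fails if it takes over 64 s, if anything falls off the work surface, if the arm or the gripper's body presses on something with over 40 N, if the wrist force passes 120 N, or if a joint passes its speed limit or range.

## Working session

There is one attempt and no reset: what is moved stays moved. The work goes in short steps, Python scripts to look and compute and a tool call to move; the robot and the scene stay as the last step left them, time stands still between calls to the robot, and variables do not carry over. Pictures are saved under pics/ and viewed, at most 10 in all, crops included, and the job is handed in when it is done.

Besides the shell and the picture viewer there is one more tool, called after "Request:" by a JSON object that holds its "api" and its "payload", one argument or row to a line. step_arm: Moves the arm, as the interface text tells. Its arguments: {"type":"object","properties":{"commands":{"type":"array"},"squeeze":{"type":"number"}},"required":["commands"]}

```bash
mkdir -p pics; cat > h.py <<'E'
import numpy as np, cv2
from rig import bot, optics, boxes_of
def cloud(name):
    im,d=optics.get_image(name); c=optics.calibration(name)
    K=np.array(c["intrinsics"]);D=np.array(c["dist_coeffs"])
    R=cv2.Rodrigues(np.array(c["rvec"],float))[0];t=np.array(c["tvec"],float).ravel()
    h,w=d.shape
    uv=np.stack(np.meshgrid(np.arange(w),np.arange(h)),-1).reshape(-1,1,2).astype(np.float64)
    n=cv2.undistortPoints(uv,K,D).reshape(h,w,2)
    P=np.dstack([n*d[...,None],d])
    W=(P-t)@R
    W[d==0]=np.nan
    return im,d,W
E
python3 - <<'E'
from h import *
s=bot.state();print({k:np.round(v,3).tolist() for k,v in s.items()},bot.grasp_offset)
for n in("top","side"):
    im,d,W=cloud(n);cv2.imwrite(f"pics/{n}0.png",im);np.savez(f"{n}0.npz",im=im,W=W)
    for q in("hanger","socket","rest"):
        for b in boxes_of(n,q): 
            x=b["box"];print(n,q,np.round(x),round(b["confidence"],2))
E
```

```text
{'t': 0.0, 'joint_positions': [1.235, 0.053, 1.402, -0.0, 1.689, -0.07], 'dq': [-0.001, -0.001, 0.001, 0.002, -0.001, -0.002], 'joint_efforts': [-0.0, -38.165, -36.02, -0.0, 0.006, -0.0], 'tool_pos': [0.138, 0.506, 0.23], 'ee_rot': [-0.416, -3.114, 0.002], 'ft_force': [0.375, -0.752, 0.083], 'ft_torque': [-0.014, -0.021, -0.014], 'finger_force': 0.0, 'grip_width': 0.086} -0.0187
top hanger [314. 285. 374. 327.] 0.97
top hanger [197. 192. 255. 224.] 0.8
top hanger [195. 284. 251. 316.] 0.74
top hanger [273. 178. 299. 227.] 0.52
top socket [324. 192. 381. 234.] 0.68
top socket [220. 122. 251. 151.] 0.43
top rest [192. 201. 241. 236.] 0.78
top rest [324. 196. 379. 237.] 0.41
side hanger [320. 253. 349. 303.] 0.72
side hanger [253. 230. 285. 276.] 0.67
side hanger [357. 184. 382. 223.] 0.65
side hanger [253. 243. 280. 284.] 0.28
side socket [284. 160. 317. 203.] 0.94
side rest [254. 246. 280. 283.] 0.55
side rest [285. 158. 318. 200.] 0.35
```

View pics/top0.png

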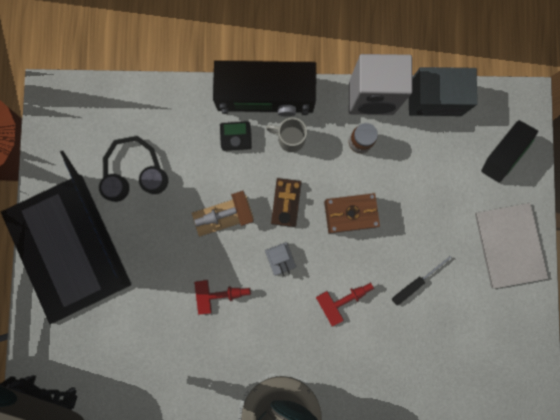

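View pics/side0.png

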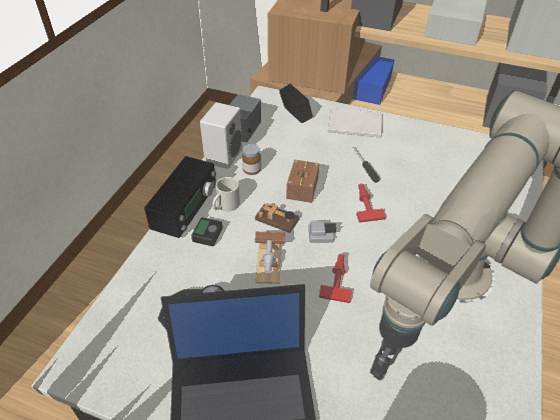

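Top view: the hanger on the plywood rest is at about (222,213), with its wooden bar at (243,208). The socket is at (352,213). The red look-alikes at (222,295) and (345,300) lie flat on the desk. The one on the rest fits, being grey aluminium with a wooden bar on plywood. I'll confirm that in a crop and measure.

```bash
python3 - <<'E'
from h import *
z=np.load("top0.npz");im,W=z["im"],z["W"]
a=cv2.resize(im[180:245,185:260],None,fx=5,fy=5,interpolation=cv2.INTER_CUBIC);b=cv2.resize(im[180:245,318:390],None,fx=5,fy=5,interpolation=cv2.INTER_CUBIC)
cv2.imwrite("pics/crop.png",np.hstack([a,b]))
c=optics.calibration("top");R=cv2.Rodrigues(np.array(c["rvec"],float))[0];print("cam pos",-R.T@np.array(c["tvec"]).ravel())
def rect(name,sl,z0,z1):
    P=W[sl].reshape(-1,3);m=(P[:,2]>z0)&(P[:,2]<z1);Q=P[m]
    r=cv2.minAreaRect((Q[:,:2]*1000).astype(np.float32));print(name,m.sum(),np.round(Q.mean(0),4),"rect mm",np.round(r[0],1),np.round(r[1],1),round(r[2],1));return Q
so=np.s_[185:245,315:390];re=np.s_[185:245,186:258]
rect("socket top",so,.062,.085)
Q=rect("bar",re,.044,.07)
rect("hang top",re,.046,.07)
P=W[re];np.set_printoptions(linewidth=250)
print((P[::2,::2,2]*1000).round(0))
E
```

```text
cam pos [0.4388229  0.01527187 1.33150632]
socket top 1549 [ 0.5464 -0.18    0.0696] rect mm [ 546.8 -180.4] [ 90.3 131.5] 8.0
bar 786 [0.5439 0.1452 0.0527] rect mm [536.8 167.5] [ 89.6 149.5] 18.9
hang top 766 [0.5439 0.145  0.0529] rect mm [536.3 167.4] [ 89.7 149.3] 19.3
[[ 6.  2. -4. ...  2.  2. -5.]
 [ 3.  0. -3. ...  0. -3. -0.]
 [-8. -1. -0. ...  2.  4. -1.]
 ...
 [-3. -3. -5. ... -4.  1. -0.]
 [-0.  3.  0. ... -4. -4. -0.]
 [-3.  1. -1. ...  2. -1.  4.]]
```

View pics/crop.png

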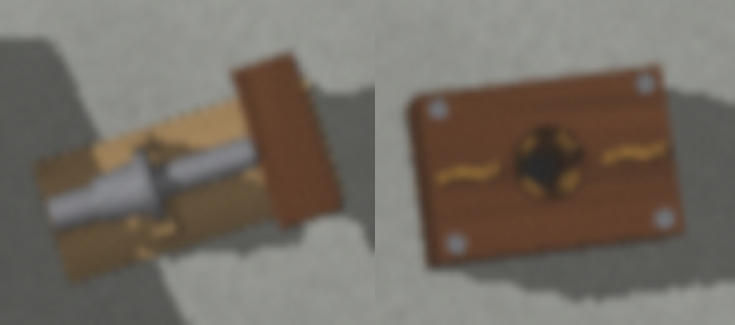

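The crop confirms it: a grey hanger with a wooden bar on plywood, and the socket with its ridges. The fitted sizes are 149.5 x 89.6 mm for the hanger and 131.5 x 90.3 mm for the socket, which match the description. Next I'll plan the approach.

```bash
cat >> h.py <<'E'
from scipy.spatial.transform import Rotation as Ro, Slerp
go=bot.grasp_offset
def az(a): a=np.radians(a); return np.array([np.cos(a),np.sin(a),0])
def tool(zaz,tilt,yaz):
    """tool z leans `tilt` deg from straight down towards azimuth zaz; y az = yaz (made orthogonal)"""
    t=np.radians(tilt); z=-np.cos(t)*np.array([0,0,1.])+np.sin(t)*az(zaz)
    y=az(yaz); y-=z*(y@z); y/=np.linalg.norm(y)
    return Ro.from_matrix(np.c_[np.cross(y,z),y,z])
def plan(R,grasp,grip=1,cur=None,vmax=.04,wmax=7,n=None):
    s=bot.state(); p0,R0=(s["tool_pos"],Ro.from_rotvec(s["ee_rot"])) if cur is None else cur
    p1=np.array(grasp)-R.as_matrix()[:,2]*go
    d=(R0.inv()*R).as_rotvec(); 
    n=n or int(np.ceil(max(np.linalg.norm(p1-p0)/vmax,np.degrees(np.linalg.norm(d))/wmax,1)))
    print("tcp",np.round(p0,4),"->",np.round(p1,4),"deg",round(np.degrees(np.linalg.norm(d)),1),"rows",n)
    for i in range(n):
        Ri=R0*Ro.from_rotvec(d*i/n)
        sh=Ri.inv().apply(p1-p0)/n/.2; w=d/n/(np.pi/4)
        print([grip]+[round(float(v),3) for v in np.r_[sh,w]])
    return p1,R
H=-71.1; h=az(H); C=np.array([.5368,.1675,.045]); SH=C+.011*h; SO=np.array([.5468,-.1804,.070]); RID=-82.
E
python3 - <<'E'
from h import *
z=np.load("top0.npz");W=z["W"]
for r in range(140,320,20):
    print(r,[ (np.round(W[r:r+20,c:c+20].reshape(-1,3).mean(0)[:2],2).tolist(),int(1000*np.nanmax(W[r:r+20,c:c+20,2]))) for c in range(40,180,20)])
R=tool(H+180,35,H+90)
cur=plan(tool(0,0,75),[.27,.33,.28])
cur=plan(R,SH-R.as_matrix()[:,2]*.12,cur=cur)
E
```

```text
140 [([nan, nan], 7), ([0.71, 0.6], 231), ([nan, nan], 8), ([nan, nan], 31), ([nan, nan], 30), ([nan, nan], 33), ([nan, nan], 9)]
160 [([nan, nan], 6), ([nan, nan], 231), ([0.66, 0.55], 55), ([nan, nan], 44), ([0.66, 0.44], 39), ([nan, nan], 45), ([nan, nan], 41)]
180 [([nan, nan], 25), ([nan, nan], 231), ([0.6, 0.53], 231), ([0.6, 0.48], 48), ([nan, nan], 42), ([nan, nan], 44), ([0.61, 0.32], 41)]
200 [([nan, nan], 25), ([nan, nan], 26), ([nan, nan], 232), ([nan, nan], 39), ([nan, nan], 17), ([nan, nan], 7), ([nan, nan], 8)]
220 [([nan, nan], 26), ([nan, nan], 29), ([nan, nan], 230), ([nan, nan], 229), ([nan, nan], 9), ([0.5, 0.37], 7), ([0.5, 0.32], 7)]
240 [([nan, nan], 27), ([0.44, 0.58], 25), ([nan, nan], 206), ([nan, nan], 231), ([0.44, 0.43], 6), ([nan, nan], 7), ([nan, nan], 7)]
260 [([nan, nan], 26), ([nan, nan], 24), ([nan, nan], 26), ([0.39, 0.45], 233), ([0.39, 0.42], 227), ([nan, nan], 7), ([0.39, 0.31], 9)]
280 [([nan, nan], 25), ([nan, nan], 28), ([nan, nan], 26), ([nan, nan], 230), ([nan, nan], 227), ([0.33, 0.37], 8), ([nan, nan], 9)]
300 [([nan, nan], 23), ([nan, na
[... 302 characters left out ...]
01]
[1, -0.145, -0.113, -0.025, -0.0, 0.0, -0.001]
[1, -0.145, -0.113, -0.025, -0.0, 0.0, -0.001]
[1, -0.145, -0.114, -0.025, -0.0, 0.0, -0.001]
tcp [0.27   0.33   0.2613] -> [0.5592 0.1021 0.128 ] deg 65.4 rows 10
[1, -0.169, -0.073, 0.067, -0.038, 0.071, 0.121]
[1, -0.179, -0.058, 0.055, -0.038, 0.071, 0.121]
[1, -0.186, -0.042, 0.043, -0.038, 0.071, 0.121]
[1, -0.192, -0.025, 0.032, -0.038, 0.071, 0.121]
[1, -0.195, -0.008, 0.02, -0.038, 0.071, 0.121]
[1, -0.195, 0.01, 0.009, -0.038, 0.071, 0.121]
[1, -0.194, 0.029, -0.001, -0.038, 0.071, 0.121]
[1, -0.19, 0.047, -0.011, -0.038, 0.071, 0.121]
[1, -0.184, 0.065, -0.019, -0.038, 0.071, 0.121]
[1, -0.175, 0.083, -0.027, -0.038, 0.071, 0.121]
```

Request:
{"api": "step_arm", "payload": {
  "commands": [
    [1,-0.145,-0.113,-0.03,0,0,0],
    [1,-0.145,-0.113,-0.03,0,0,0],
    [1,-0.145,-0.113,-0.03,0,0,0],
    [1,-0.145,-0.113,-0.03,0,0,0],
    [1,-0.145,-0.113,-0.03,0,0,0]
  ]
}}

```text
t: 0.82
tool_pos: [0.2487, 0.358, 0.2616]
ee_rot: [0.415, 3.114, 0.001]
ft_force: [1.4, 0.5, -0.2]
grip_width: 0.0852
finger_force: 0.0
```

Request:
{"api": "step_arm", "payload": {
  "commands": [
    [1,-0.145,-0.113,-0.025,0,0,0],
    [1,-0.169,-0.073,0.067,-0.038,0.071,0.121],
    [1,-0.179,-0.058,0.055,-0.038,0.071,0.121],
    [1,-0.186,-0.042,0.043,-0.038,0.071,0.121],
    [1,-0.192,-0.025,0.032,-0.038,0.071,0.121]
  ]
}}

```text
t: 1.23
tool_pos: [0.3868, 0.237, 0.2131]
ee_rot: [-0.939, -2.774, -0.222]
ft_force: [1.0, 1.4, -0.5]
grip_width: 0.0857
finger_force: 0.0
```

```bash
python3 - <<'E'
from h import *
print(bot.state()["joint_positions"])
R=tool(H+180,35,H+90)
cur=plan(R,SH-R.as_matrix()[:,2]*.12)
E
```

```text
[ 0.31753855 -0.11509988  1.6183336   0.24547294  1.70876785 -0.57536947]
tcp [0.3868 0.237  0.2131] -> [0.5592 0.1021 0.128 ] deg 38.7 rows 6
[1, -0.194, -0.006, 0.025, -0.037, 0.071, 0.119]
[1, -0.195, 0.012, 0.014, -0.037, 0.071, 0.119]
[1, -0.193, 0.03, 0.004, -0.037, 0.071, 0.119]
[1, -0.19, 0.048, -0.006, -0.037, 0.071, 0.119]
[1, -0.184, 0.065, -0.015, -0.037, 0.071, 0.119]
[1, -0.176, 0.083, -0.023, -0.037, 0.071, 0.119]
```

```bash
cat >> h.py <<'E'
import json,os
def log():
    s=bot.state(); open("log.jsonl","a").write(json.dumps([list(map(float,s[k])) for k in("joint_positions","tool_pos","ee_rot")])+"\n"); return s
E
python3 -c "from h import *;log()"
```

Request:
{"api": "step_arm", "payload": {
  "commands": [
    [1,-0.194,-0.006,0.025,-0.037,0.071,0.119],
    [1,-0.195,0.012,0.014,-0.037,0.071,0.119],
    [1,-0.193,0.03,0.004,-0.037,0.071,0.119]
  ]
}}

```text
t: 1.48
tool_pos: [0.4735, 0.1696, 0.1703]
ee_rot: [-1.255, -2.464, -0.359]
ft_force: [0.7, 0.4, 0.4]
grip_width: 0.0855
finger_force: 0.0
```

```bash
python3 -c "from h import *;log()"
```

Request:
{"api": "step_arm", "payload": {
  "commands": [
    [1,-0.19,0.048,-0.006,-0.037,0.071,0.119],
    [1,-0.184,0.065,-0.015,-0.037,0.071,0.119],
    [1,-0.176,0.083,-0.023,-0.037,0.071,0.119],
    [0.85,0,0,0,0,0,0]
  ]
}}

```text
t: 1.82
tool_pos: [0.5596, 0.0987, 0.1199]
ee_rot: [-1.523, -2.104, -0.467]
ft_force: [-0.4, -0.2, -2.3]
grip_width: 0.0752
finger_force: 0.0
```

```bash
python3 - <<'E'
from h import *
print(log()["joint_positions"], bot.state()["grip_width"])
R=tool(H+180,35,H+90)
cur=plan(R,SH,grip=.85)
im,d,W=cloud("side");cv2.imwrite("pics/s1.png",cv2.resize(im[180:330,190:390],None,fx=4,fy=4))
E
```

```text
[-0.14684475  0.41001081  1.31453065  0.53985044  1.71236628 -0.46779432] 0.07523263872744418
tcp [0.5596 0.0987 0.1199] -> [0.5369 0.1672 0.0297] deg 0.9 rows 3
[0.85, 0.012, 0.002, 0.192, -0.003, -0.001, -0.006]
[0.85, 0.012, 0.002, 0.192, -0.003, -0.001, -0.006]
[0.85, 0.012, 0.001, 0.192, -0.003, -0.001, -0.006]
```

View pics/s1.png

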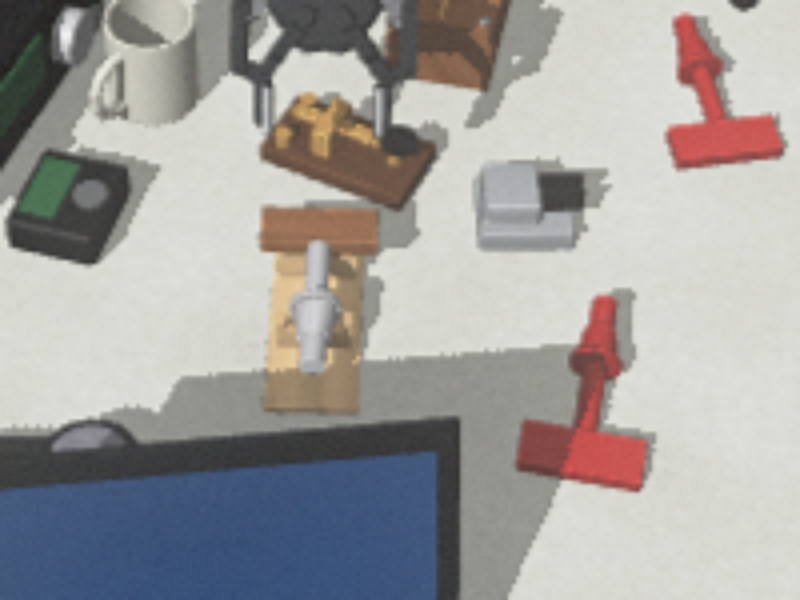

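The side view shows the gripper hovering behind the bar, in line with the hanger at crop (315,300), with nothing in the way. Before grasping I'll check that the final pose is within the joint limits by fitting the arm's kinematics.

```bash
cat > fk.py <<'E'
from h import *
from scipy.optimize import least_squares
L=[json.loads(l) for l in open("log.jsonl")]
L.append([[1.235,.053,1.402,0,1.689,-.07],[.138,.5066,.2312],[-.416,-3.114,.002]])
def fkR(q,s4=1,s6=1,c=np.pi/2):
    return Ro.from_euler("ZYZYZ",[q[0],q[1]+q[2],s4*q[3],q[4],s6*q[5]+c])
best=min(((sum((Ro.from_rotvec(r)*0 if False else (fkR(q,s4,s6,c).inv()*Ro.from_rotvec(r))).magnitude() for q,p,r in L),s4,s6,c) for s4 in(1,-1) for s6 in(1,-1) for c in(0,np.pi/2,np.pi,-np.pi/2)))
S=best[1:]
def fkp(q,v):
    a1,d,h0,l2,l3x,l3z,l6=v
    w=np.array([a1,d,h0])+Ro.from_euler("Y",q[1]).apply([0,0,l2])+Ro.from_euler("Y",q[1]+q[2]).apply([l3x,0,l3z])
    return Ro.from_euler("Z",q[0]).apply(w)+l6*fkR(q,*S).apply([0,0,1])
res=least_squares(lambda v:np.concatenate([fkp(q,v)-p for q,p,r in L]+[1e-3*(v-np.array([0,.03,.3,.4,0,.4,.2]))]),[0,.03,.3,.4,0,.4,.2])
V=res.x
LO=np.array([-2.9,-.91,.12,-1.06,.26,-2.93]);HI=np.array([2.9,2.17,2.37,4.2,2.73,2.93])
def ik(R,grasp,q0):
    p=np.array(grasp)-R.as_matrix()[:,2]*go
    f=lambda q:np.r_[(fkp(q,V)-p)*5,(fkR(q,*S).inv()*R).as_rotvec()]
    r=least_squares(f,np.clip(q0,LO+.01,HI-.01),bounds=(LO,HI)); return r.x,np.linalg.norm(r.fun)
E
python3 - <<'E'
from fk import *
print(best,V.round(3),[np.round(fkp(q,V)-p,3).tolist() for q,p,r in L])
q0=L[-2][0]
for tilt in(25,30,35,40):
  for a in(-75,-65,-55,-45):
    # standing: tool z azimuth a, pitched tilt below horizontal
    R=tool(a,90-tilt,a+90)
    out=[]
    for zz in(.118+.06,.118):
        q,e=min((ik(R,[SO[0],SO[1],zz],g) for g in(q0,[-.2,.5,1.2,-.8,.9,.3],[-.2,.3,1.0,3.,.9,-2])),key=lambda t:t[1]); out+=[q.round(2).tolist(),round(e,4)]
    print(tilt,a,out)
E
```

```text
Traceback (most recent call last):
  File "fk.py", line 7, in <module>
    best=min(((sum((Ro.from_rotvec(r)*0 if False else (fkR(q,s4,s6,c).inv()*Ro.from_rotvec(r))).magnitude() for q,p,r in L),s4,s6,c) for s4 in(1,-1) for s6 in(1,-1) for c in(0,np.pi/2,np.pi,-np.pi/2)))
  File "fk.py", line 7, in <genexpr>
    best=min(((sum((Ro.from_rotvec(r)*0 if False else (fkR(q,s4,s6,c).inv()*Ro.from_rotvec(r))).magnitude() for q,p,r in L),s4,s6,c) for s4 in(1,-1) for s6 in(1,-1) for c in(0,np.pi/2,np.pi,-np.pi/2)))
               ~~~^^^^^^^^^^^^^^^^^^^^^^^^^^^^^^^^^^^^^^^^^^^^^^^^^^^^^^^^^^^^^^^^^^^^^^^^^^^^^^^^^^^^^^^^^^^^^^^^^^^^^^^^^
  File "fk.py", line 7, in <genexpr>
    best=min(((sum((Ro.from_rotvec(r)*0 if False else (fkR(q,s4,s6,c).inv()*Ro.from_rotvec(r))).magnitude() for q,p,r in L),s4,s6,c) for s4 in(1,-1) for s6 in(1,-1) for c in(0,np.pi/2,np.pi,-np.pi/2)))
                                                       ~~~^^^^^^^^^^^
  File "fk.py", line 6, in fkR
    return Ro.from_euler("ZYZYZ",[q[0],q[1]+q[2],s4*q[3],q[4],s6*q[5]+c])
           ~~~~~~~~~~~~~^^^^^^^^^^^^^^^^^^^^^^^^^^^^^^^^^^^^^^^^^^^^^^^^^
  File "scipy/spatial/transform/_rotation.pyx", line 1413, in scipy.spatial.transform._rotation.Rotation.from_euler
ValueError: Expected axis specification to be a non-empty string of upto 3 characters, got ZYZYZ
```

```bash
python3 - <<'E'
t=open("fk.py").read()
t=t.replace('Ro.from_euler("ZYZYZ",[q[0],q[1]+q[2],s4*q[3],q[4],s6*q[5]+c])','Ro.from_euler("ZYZ",[q[0],q[1]+q[2],s4*q[3]])*Ro.from_euler("YZ",[q[4],s6*q[5]+c])')
t=t.replace("(Ro.from_rotvec(r)*0 if False else (fkR(q,s4,s6,c).inv()*Ro.from_rotvec(r)))","(fkR(q,s4,s6,c).inv()*Ro.from_rotvec(r))")
open("fk.py","w").write(t)
E
python3 - <<'E'
from fk import *
print(best,V.round(3),[np.round(fkp(q,V)-p,3).tolist() for q,p,r in L])
q0=L[-2][0]
for tilt in(30,35,40):
  for a in(-75,-65,-55,-45):
    R=tool(a,90-tilt,a+90)
    out=[]
    for zz in(.118+.06,.118):
        q,e=min((ik(R,[SO[0],SO[1],zz],g) for g in(q0,[-.2,.5,1.2,-.8,.9,.3],[-.2,.3,1.0,3.,.9,-2])),key=lambda t:t[1]); out+=[q.round(2).tolist(),round(e,4)]
    print(tilt,a,out)
E
```

```text
(0.0012338648446330329, 1, 1, 1.5707963267948966) [-0.003  0.037  0.209  0.355  0.11   0.499  0.281] [[0.0, -0.0, 0.0], [-0.0, -0.0, 0.0], [0.0, 0.0, -0.0], [-0.0, -0.0, -0.0]]
30 -75 [[-0.01, 0.12, 1.72, -1.06, 1.21, 0.1], np.float64(0.0429), [-0.01, 0.21, 1.74, -1.06, 1.16, 0.18], np.float64(0.079)]
30 -65 [[-0.04, 0.01, 1.83, -1.06, 1.03, -0.01], np.float64(0.0509), [-0.05, 0.11, 1.84, -1.06, 0.97, 0.05], np.float64(0.1006)]
30 -55 [[-0.09, -0.09, 1.93, -1.06, 0.83, -0.13], np.float64(0.0391), [-0.11, 0.01, 1.94, -1.06, 0.77, -0.08], np.float64(0.1008)]
30 -45 [[-0.15, -0.17, 2.03, -1.06, 0.63, -0.25], np.float64(0.0073), [-0.18, -0.07, 2.04, -1.06, 0.55, -0.21], np.float64(0.0787)]
35 -75 [[-0.02, 0.11, 1.72, -1.01, 1.2, 0.06], np.float64(0.0), [-0.02, 0.2, 1.75, -1.05, 1.13, 0.18], np.float64(0.0)]
35 -65 [[-0.05, 0.01, 1.82, -1.01, 1.03, -0.05], np.float64(0.0), [-0.05, 0.11, 1.85, -1.06, 0.96, 0.06], np.float64(0.0161)]
35 -55 [[-0.1, -0.08, 1.91, -0.98, 0.85, -0.2], np.float64(0.0), [-0.1, 0.02, 1.94, -1.06, 0.78, -0.07], np.float64(0.0173)]
35 -45 [[-0.17, -0.17, 1.99, -0.88, 0.66, -0.42], np.float64(0.0), [-0.17, -0.06, 2.03, -1.05, 0.58, -0.21], np.float64(0.0)]
40 -75 [[-0.05, 0.09, 1.7, -0.9, 1.2, -0.03], np.float64(0.0), [-0.05, 0.18, 1.73, -0.95, 1.12, 0.08], np.float64(0.0)]
40 -65 [[-0.08, 0.0, 1.79, -0.89, 1.04, -0.16], np.float64(0.0), [-0.08, 0.09, 1.83, -0.95, 0.96, -0.04], np.float64(0.0)]
40 -55 [[-0.12, -0.08, 1.87, -0.83, 0.88, -0.34], np.float64(0.0), [-0.12, 0.01, 1.92, -0.93, 0.79, -0.19], np.float64(0.0)]
40 -45 [[-0.18, -0.16, 1.94, -0.72, 0.72, -0.57], np.float64(0.0), [-0.18, -0.06, 1.99, -0.85, 0.62, -0.41], np.float64(0.0)]
```

```bash
python3 - <<'E'
from h import *
R=tool(H+180,40,H+90)
cur=plan(R,SH-R.as_matrix()[:,2]*.05,grip=.85)
plan(R,SH,grip=.85,cur=cur)
E
```

```text
tcp [0.5586 0.1009 0.1228] -> [0.5469 0.1381 0.069 ] deg 5.0 rows 2
[0.85, 0.002, 0.003, 0.166, -0.004, 0.055, -0.004]
[0.85, -0.005, 0.003, 0.166, -0.004, 0.055, -0.004]
tcp [0.5469 0.1381 0.069 ] -> [0.5365 0.1685 0.0307] deg 0.0 rows 2
[0.85, 0.0, -0.0, 0.125, 0.0, 0.0, 0.0]
[0.85, 0.0, -0.0, 0.125, 0.0, 0.0, 0.0]
```

Request:
{"api": "step_arm", "payload": {
  "commands": [
    [0.85,0.0,0.003,0.166,0,0.055,-0.004],
    [0.85,0,0.003,0.166,0,0.055,-0.004],
    [0.85,0,0,0,0,0,0],
    [0.85,0,0,0,0,0,0]
  ]
}}

```text
t: 2.2
tool_pos: [0.5458, 0.1422, 0.0745]
ee_rot: [-1.456, -2.064, -0.529]
ft_force: [0.6, -0.3, 1.3]
grip_width: 0.0727
finger_force: 0.0
```

```bash
python3 - <<'E'
from h import *
log()
plan(tool(H+180,40,H+90),SH,grip=.85)
E
```

```text
tcp [0.5458 0.1422 0.0745] -> [0.5365 0.1685 0.0307] deg 0.7 rows 2
[0.85, -0.016, -0.0, 0.129, -0.004, 0.003, 0.006]
[0.85, -0.017, -0.0, 0.129, -0.004, 0.003, 0.006]
```

Request:
{"api": "step_arm", "payload": {
  "commands": [
    [0.85,-0.016,0,0.13,-0.004,0.003,0.006],
    [0.85,-0.016,0,0.13,-0.004,0.003,0.006],
    [0.85,0,0,0,0,0,0],
    [0.85,0,0,0,0,0,0]
  ]
}}

```text
t: 2.53
tool_pos: [0.5382, 0.1682, 0.0325]
ee_rot: [-1.467, -2.054, -0.538]
ft_force: [0.0, 0.3, 0.2]
grip_width: 0.0725
finger_force: 0.0
```

```bash
python3 - <<'E'
from h import *
log();print(bot.state()["ft_force"])
plan(tool(H+180,40,H+90),SH,grip=.85)
im,d,W=cloud("top");cv2.imwrite("pics/t2.png",cv2.resize(im[160:260,170:320],None,fx=4,fy=4,interpolation=cv2.INTER_CUBIC))
E
```

```text
[0.00133281 0.287627   0.16324808]
tcp [0.5382 0.1682 0.0325] -> [0.5365 0.1685 0.0307] deg 0.3 rows 1
[0.85, -0.003, -0.008, 0.01, 0.005, 0.001, 0.003]
```

View pics/t2.png

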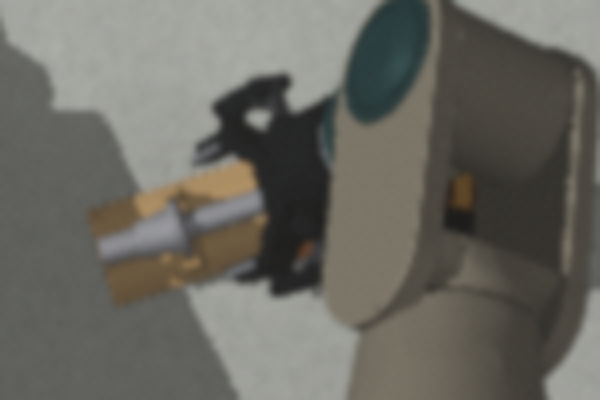

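The fingers straddle the shaft symmetrically at crop (245,205) with the collar free, so I'll close.

Request:
{"api": "step_arm", "payload": {
  "commands": [
    [0.85,0,-0.008,0.01,0.005,0.001,0.003],
    [0,0,0,0,0,0,0],
    [0,0,0,0,0,0,0],
    [0,0,0,0,0,0,0],
    [0,0,0,0,0,0,0]
  ],
  "squeeze": 90
}}

```text
t: 3.0
tool_pos: [0.5362, 0.1685, 0.0295]
ee_rot: [-1.468, -2.049, -0.534]
ft_force: [0.3, -0.4, 0.6]
grip_width: 0.0243
finger_force: 0.0
```

Request:
{"api": "step_arm", "payload": {
  "commands": [
    [0,0,0,0,0,0,0],
    [0,0,0,0,0,0,0],
    [0,0,0,0,0,0,0],
    [0,0,0,0,0,0,0]
  ]
}}

```text
t: 3.33
tool_pos: [0.5362, 0.1686, 0.0296]
ee_rot: [-1.468, -2.049, -0.534]
ft_force: [-0.8, -3.0, 4.8]
grip_width: 0.0159
finger_force: 87.8
```

```bash
python3 - <<'E'
from fk import *
s=log();print(s["ft_force"],s["ft_torque"],s["grip_width"],s["finger_force"])
g=s["tool_pos"]+Ro.from_rotvec(s["ee_rot"]).as_matrix()[:,2]*go;print("grasp",g,SH)
Rg=Ro.from_rotvec(s["ee_rot"])
# hanger axis direction in tool frame
ht=Rg.inv().apply(h); print("h in tool",ht)
json.dump([ht.tolist(),Rg.inv().apply(C-.075*h-s["tool_pos"]).tolist()],open("grasp.json","w"))
R1=tool(-71.1,50,19); print((R1.apply(ht)))
c1=plan(Rg,g+[0,0,.11],grip=0)
mid=np.array([.52,.0,.235])
c2=plan(R1,[SO[0],SO[1],.118+.075],grip=0,cur=c1)
q=s["joint_positions"]
from itertools import chain
sl=Slerp([0,1],Ro.concatenate([Rg,R1])); g1=g+[0,0,.11]
for f in np.linspace(0,1,7):
    q,e=ik(sl(f),g1+(np.r_[SO[:2],.193]-g1)*f,q);print(q.round(2),round(e,5),"tip z",round((g1+(np.r_[SO[:2],.193]-g1)*f-.086*sl(f).apply(ht))[2],3))
E
```

```text
[-0.77615738 -3.02195965  4.84271981] [-0.18275494  0.03119094  0.09858913] 0.015916565117647257 87.75915026664734
grasp [0.54009745 0.15718447 0.04387122] [0.54036309 0.15709306 0.045     ]
h in tool [-0.76548769  0.00204637 -0.64344728]
[0.00246833 0.00175939 0.99999541]
tcp [0.5362 0.1686 0.0296] -> [0.5362 0.1686 0.1396] deg 0.0 rows 3
[0, 0.118, -0.0, -0.14, 0.0, 0.0, 0.0]
[0, 0.118, -0.0, -0.14, 0.0, 0.0, 0.0]
[0, 0.118, -0.0, -0.14, 0.0, 0.0, 0.0]
tcp [0.5362 0.1686 0.1396] -> [ 0.5514 -0.194   0.181 ] deg 90.0 rows 13
[0, -0.092, -0.039, -0.098, -0.0, -0.154, -0.0]
[0, -0.103, -0.039, -0.086, -0.0, -0.154, -0.0]
[0, -0.113, -0.039, -0.073, -0.0, -0.154, -0.0]
[0, -0.121, -0.039, -0.059, -0.0, -0.154, -0.0]
[0, -0.127, -0.039, -0.044, -0.0, -0.154, -0.0]
[0, -0.132, -0.039, -0.028, -0.0, -0.154, -0.0]
[0, -0.134, -0.04, -0.012, -0.0, -0.154, -0.0]
[0, -0.135, -0.04, 0.004, -0.0, -0.154, -0.0]
[0, -0.133, -0.04, 0.02, -0.0, -0.154, -0.0]
[0, -0.13, -0.04, 0.036, -0.0, -0.154, -0.0]
[0, -0.125, -0.04, 0.051, -0.0, -0.154, -0.0]
[0, -0.117, -0.04, 0.066, -0.0, -0.154, -0.0]
[0, -0.109, -0.04, 0.08, -0.0, -0.154, -0.0]
[-0.07  0.35  1.38  0.64  1.69 -0.41] 0.0 tip z 0.154
[-0.07  0.26  1.4   0.4   1.65 -0.4 ] 0.0 tip z 0.138
[-0.06  0.18  1.43  0.16  1.59 -0.39] 0.0 tip z 0.124
[-0.05  0.12  1.48 -0.08  1.51 -0.38] 0.0 tip z 0.113
[-0.04  0.07  1.55 -0.33  1.4  -0.33] 0.0 tip z 0.105
[-0.04  0.04  1.64 -0.59  1.27 -0.25] 0.0 tip z 0.103
[-0.06  0.04  1.72 -0.89  1.15 -0.1 ] 0.0 tip z 0.107
```

Request:
{"api": "step_arm", "payload": {
  "commands": [
    [0,0.06,0,-0.07,0,0,0],
    [0,0.118,0,-0.14,0,0,0],
    [0,0.118,0,-0.14,0,0,0],
    [0,0.06,0,-0.07,0,0,0],
    [0,0,0,0,0,0,0]
  ],
  "squeeze": 110
}}

```text
t: 3.75
tool_pos: [0.5377, 0.1694, 0.1437]
ee_rot: [-1.468, -2.055, -0.54]
ft_force: [0.6, -0.5, -1.2]
grip_width: 0.0155
finger_force: 107.4
```

Request:
{"api": "step_arm", "payload": {
  "commands": [
    [0,-0.092,-0.039,-0.098,0,-0.154,0],
    [0,-0.103,-0.039,-0.086,0,-0.154,0],
    [0,-0.113,-0.039,-0.073,0,-0.154,0],
    [0,-0.121,-0.039,-0.059,0,-0.154,0],
    [0,-0.127,-0.039,-0.044,0,-0.154,0]
  ]
}}

```text
t: 4.17
tool_pos: [0.5417, 0.0288, 0.1537]
ee_rot: [-1.784, -2.493, -0.075]
ft_force: [-0.6, 0.6, -2.9]
grip_width: 0.0154
finger_force: 107.2
```

Request:
{"api": "step_arm", "payload": {
  "commands": [
    [0,-0.132,-0.039,-0.028,0,-0.154,0],
    [0,-0.134,-0.04,-0.012,0,-0.154,0],
    [0,-0.135,-0.04,0.004,0,-0.154,0],
    [0,-0.133,-0.04,0.02,0,-0.154,0],
    [0,-0.13,-0.04,0.036,0,-0.154,0]
  ]
}}

```text
t: 4.58
tool_pos: [0.5471, -0.11, 0.1695]
ee_rot: [1.565, 2.194, -0.417]
ft_force: [-0.7, -1.0, -3.5]
grip_width: 0.0153
finger_force: 107.3
```

Request:
{"api": "step_arm", "payload": {
  "commands": [
    [0,-0.125,-0.04,0.051,0,-0.154,0],
    [0,-0.117,-0.04,0.066,0,-0.154,0],
    [0,-0.109,-0.04,0.08,0,-0.154,0],
    [0,0,0,0,0,0,0],
    [0,0,0,0,0,0,0]
  ]
}}

```text
t: 5.0
tool_pos: [0.5492, -0.1927, 0.1768]
ee_rot: [1.371, 1.922, -0.645]
ft_force: [0.6, 0.6, -1.6]
grip_width: 0.0152
finger_force: 107.6
```

```bash
python3 - <<'E'
from h import *
s=log();print(s["ft_force"],s["grip_width"],s["finger_force"],s["joint_positions"].round(2))
ht,tip=map(np.array,json.load(open("grasp.json")))
Rt=Ro.from_rotvec(s["ee_rot"]);print("axis",Rt.apply(ht),"tip",Rt.apply(tip)+s["tool_pos"])
im,d,W=cloud("side");cv2.imwrite("pics/s3.png",cv2.resize(im[90:240,220:400],None,fx=4,fy=4,interpolation=cv2.INTER_CUBIC));np.savez("s3.npz",im=im,W=W)
im,d,W=cloud("top");np.savez("t3.npz",im=im,W=W);cv2.imwrite("pics/t3.png",cv2.resize(im[150:270,280:430],None,fx=4,fy=4,interpolation=cv2.INTER_CUBIC))
E
```

```text
[ 0.61258983  0.62595396 -1.56732514] 0.01519589681763597 107.5819730758667 [-0.06  0.04  1.73 -0.89  1.16 -0.1 ]
axis [9.91403147e-03 5.38853590e-05 9.99950853e-01] tip [ 0.5436438  -0.17797521  0.10309124]
```

View pics/s3.png

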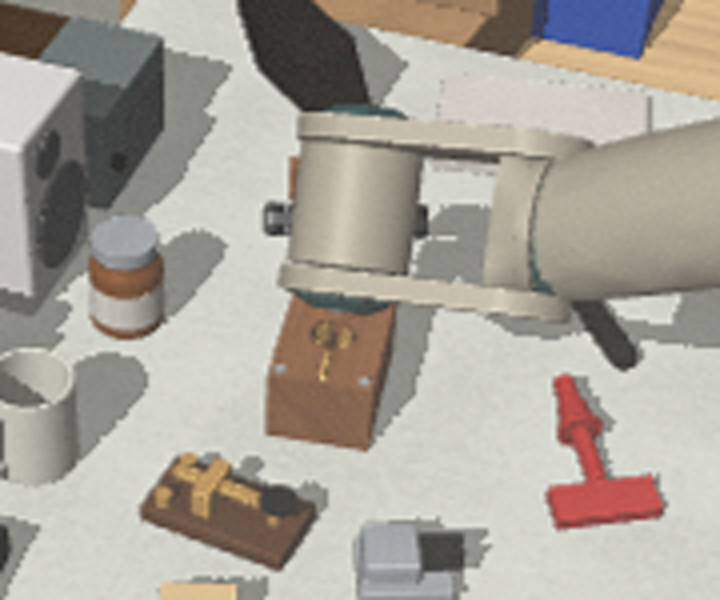

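View pics/t3.png

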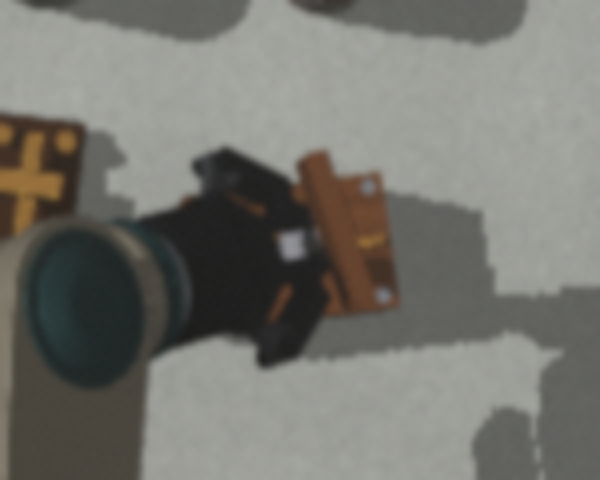

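Side view: the wrist hides the hanger, but the socket hole at crop (330,335) is clear below it. Top view: the bar at crop (332,232) stands upright over the block, across the ridges. I'll measure the bar's position and tilt from the depth.

```bash
python3 - <<'E'
from h import *
z=np.load("t3.npz");im,W=z["im"].astype(int),z["W"]
sl=np.s_[180:235,350:382];P=W[sl];I=im[sl]
m=(P[...,2]>.2)&(P[...,2]<.30)&(I[...,2]>I[...,0]+25)
Q=P[m];print(len(Q),Q.mean(0),Q.std(0))
r=cv2.minAreaRect((Q[:,:2]*1000).astype(np.float32));print(r)
m2=Q[:,2]>np.median(Q[:,2])-.008
Q=Q[m2];A=np.c_[Q[:,:2]-Q[:,:2].mean(0),np.ones(len(Q))];print("plane",np.linalg.lstsq(A,Q[:,2],rcond=None)[0],len(Q))
print(cv2.minAreaRect((Q[:,:2]*1000).astype(np.float32)), np.percentile(Q[:,2],[5,50,95]))
E
```

```text
339 [ 0.54429723 -0.17627687  0.24750658] [0.02480196 0.00988059 0.01005305]
((543.322998046875, -177.9138946533203), (50.45671463012695, 84.95108032226562), 81.47806549072266)
plane [ 0.03285253 -0.10930379  0.25204418] 270
((545.0635375976562, -178.37283325195312), (89.92713928222656, 15.167152404785156), 18.889354705810547) [0.24690268 0.25231188 0.25524172]
```

```bash
cat >> h.py <<'E'
def tipplan(tipz,xy=(.5466,-.1802),n=None,cur=None):
    ht,tip=map(np.array,json.load(open("grasp.json")))
    s=bot.state(); Rt=Ro.from_rotvec(s["ee_rot"]); ax=Rt.apply(ht)
    print("axis",ax.round(4),"tip",(Rt.apply(tip)+s["tool_pos"]).round(4),"F",s["ft_force"].round(1),"T",s["ft_torque"].round(2),"grip",round(float(s["grip_width"]),4))
    R=Ro.align_vectors([[0,0,1]],[ax])[0]*Rt if cur is None else cur[1]
    p=np.r_[xy,tipz]-R.apply(tip)
    return plan(R,p+R.as_matrix()[:,2]*go,grip=0,n=n,cur=cur)
E
python3 - <<'E'
from h import *
c=tipplan(.085,n=2); c=tipplan(.055,n=3,cur=c)
E
```

```text
axis [5.e-03 2.e-04 1.e+00] tip [ 0.5455 -0.1777  0.1058] F [-0.4  0.3 -2.6] T [ 0.55  0.17 -0.03] grip 0.0156
tcp [ 0.5506 -0.1924  0.1796] -> [ 0.5514 -0.1949  0.1588] deg 0.3 rows 2
[0, 0.036, -0.0, 0.038, -0.002, -0.001, 0.002]
[0, 0.036, -0.0, 0.038, -0.002, -0.001, 0.002]
axis [5.e-03 2.e-04 1.e+00] tip [ 0.5455 -0.1777  0.1058] F [-0.4  0.3 -2.6] T [ 0.55  0.17 -0.03] grip 0.0156
tcp [ 0.5514 -0.1949  0.1588] -> [ 0.5514 -0.1949  0.1288] deg 0.0 rows 3
[0, 0.038, -0.0, 0.032, 0.0, 0.0, 0.0]
[0, 0.038, -0.0, 0.032, 0.0, 0.0, 0.0]
[0, 0.038, -0.0, 0.032, 0.0, 0.0, 0.0]
```

Request:
{"api": "step_arm", "payload": {
  "commands": [
    [0,0.036,0,0.038,-0.002,-0.001,0.002],
    [0,0.036,0,0.038,0,0,0],
    [0,0.038,0,0.032,0,0,0],
    [0,0,0,0,0,0,0],
    [0,0,0,0,0,0,0]
  ]
}}

```text
t: 5.52
tool_pos: [0.551, -0.1952, 0.1484]
ee_rot: [1.37, 1.916, -0.641]
ft_force: [0.5, 0.6, -1.2]
grip_width: 0.0154
finger_force: 107.6
```

```bash
python3 - <<'E'
from h import *
tipplan(.046,n=3)
for i in range(1):
    im,d,W=cloud("top");im=im.astype(int)
    sl=np.s_[180:235,345:382];P=W[sl];I=im[sl]
    Q=P[(P[...,2]>.2)&(P[...,2]<.30)&(I[...,2]>I[...,0]+25)]
    Q=Q[Q[:,2]>np.median(Q[:,2])-.008];print(cv2.minAreaRect((Q[:,:2]*1000).astype(np.float32)),np.median(Q[:,2]))
E
```

```text
axis [0.0032 0.0021 1.    ] tip [ 0.546  -0.1807  0.0746] F [ 0.5  0.6 -1.2] T [ 0.55  0.23 -0.  ] grip 0.0154
tcp [ 0.551  -0.1952  0.1484] -> [ 0.5514 -0.1949  0.1198] deg 0.2 rows 3
[0, 0.037, 0.001, 0.03, -0.001, 0.0, 0.001]
[0, 0.037, 0.001, 0.03, -0.001, 0.0, 0.001]
[0, 0.037, 0.001, 0.03, -0.001, 0.0, 0.001]
((544.8103637695312, -168.17636108398438), (87.90190887451172, 57.647457122802734), 5.968339443206787) 0.22213264957600154
```

Request:
{"api": "step_arm", "payload": {
  "commands": [
    [0,0.037,0.001,0.03,-0.001,0,0.001],
    [0,0.037,0.001,0.03,-0.001,0,0.001],
    [0,0.037,0.001,0.03,0,0,0],
    [0,0,0,0,0,0,0],
    [0,0,0,0,0,0,0]
  ]
}}

```text
t: 5.98
tool_pos: [0.5514, -0.1947, 0.12]
ee_rot: [1.37, 1.914, -0.639]
ft_force: [0.0, 0.1, -2.2]
grip_width: 0.0156
finger_force: 107.6
```

```bash
python3 - <<'E'
from h import *
tipplan(.036,n=3)
E
```

```text
axis [9.0e-04 1.7e-03 1.0e+00] tip [ 0.5466 -0.1801  0.0462] F [ 0.   0.1 -2.2] T [0.59 0.25 0.01] grip 0.0156
tcp [ 0.5514 -0.1947  0.12  ] -> [ 0.5514 -0.1949  0.1098] deg 0.1 rows 3
[0, 0.013, -0.0, 0.011, -0.0, 0.001, 0.0]
[0, 0.013, -0.0, 0.011, -0.0, 0.001, 0.0]
[0, 0.013, -0.0, 0.011, -0.0, 0.001, 0.0]
```

Request:
{"api": "step_arm", "payload": {
  "commands": [
    [0,0.013,0,0.011,0,0,0],
    [0,0.013,0,0.011,0,0,0],
    [0,0,0,0,0,0,0]
  ]
}}

```text
t: 6.23
tool_pos: [0.5518, -0.1947, 0.1139]
ee_rot: [1.371, 1.913, -0.637]
ft_force: [0.0, 0.2, -2.6]
grip_width: 0.0154
finger_force: 107.6
```

Request:
{"api": "step_arm", "payload": {
  "commands": [
    [0,0.013,0,0.011,0,0,0],
    [0,0,0,0,0,0,0],
    [0,0,0,0,0,0,0]
  ]
}}

```text
t: 6.48
tool_pos: [0.5519, -0.1947, 0.1108]
ee_rot: [1.371, 1.913, -0.637]
ft_force: [-0.1, 0.6, -2.2]
grip_width: 0.0153
finger_force: 107.5
```

```bash
python3 - <<'E'
from h import *
tipplan(.033,n=2)
E
```

```text
axis [-0.0011  0.0016  1.    ] tip [ 0.5472 -0.1801  0.037 ] F [-0.1  0.6 -2.2] T [0.72 0.2  0.01] grip 0.0153
tcp [ 0.5519 -0.1947  0.1108] -> [ 0.5514 -0.1949  0.1068] deg 0.1 rows 2
[0, 0.008, -0.001, 0.007, 0.0, 0.001, -0.0]
[0, 0.008, -0.001, 0.007, 0.0, 0.001, -0.0]
```

The tip has passed the bore mouth (0.037) without resistance. I'll lower it to where the plunger carries it.

Request:
{"api": "step_arm", "payload": {
  "commands": [
    [0,0.008,-0.001,0.007,0,0,0],
    [0,0.009,-0.001,0.008,0,0,0],
    [0,0,0,0,0,0,0],
    [0,0,0,0,0,0,0]
  ]
}}

```text
t: 6.82
tool_pos: [0.552, -0.1949, 0.1069]
ee_rot: [1.37, 1.912, -0.636]
ft_force: [-0.4, 1.0, -0.2]
grip_width: 0.0152
finger_force: 107.8
```

```bash
python3 - <<'E'
from h import *
tipplan(.032,n=1)
E
```

```text
axis [-0.0023  0.0019  1.    ] tip [ 0.5474 -0.1804  0.0331] F [-0.4  1.  -0.2] T [0.64 0.07 0.08] grip 0.0152
tcp [ 0.552  -0.1949  0.1069] -> [ 0.5514 -0.1949  0.1058] deg 0.2 rows 1
[0, 0.005, -0.003, 0.003, 0.001, 0.003, -0.001]
```

Request:
{"api": "step_arm", "payload": {
  "commands": [
    [0,0.004,-0.002,0.003,0,0,0],
    [0.15,0,0,0,0,0,0],
    [0.3,0,0,0,0,0,0],
    [0.5,0,0,0,0,0,0],
    [0.7,0,0,0,0,0,0]
  ]
}}

```text
t: 7.23
tool_pos: [0.5508, -0.1953, 0.1051]
ee_rot: [1.371, 1.913, -0.638]
ft_force: [0.3, 0.0, -0.3]
grip_width: 0.0489
finger_force: 0.0
```

Request:
{"api": "step_arm", "payload": {
  "commands": [
    [0.7,0,0,0,0,0,0],
    [0.7,0,0,0,0,0,0],
    [0.7,0,0,0,0,0,0],
    [0.7,0,0,0,0,0,0]
  ]
}}

```text
t: 7.57
tool_pos: [0.5512, -0.1951, 0.1054]
ee_rot: [1.371, 1.912, -0.637]
ft_force: [-0.1, 0.7, 0.3]
grip_width: 0.0596
finger_force: 0.0
```

```bash
python3 - <<'E'
from fk import *
tipplan(.032,n=1)
s=bot.state();R=Ro.from_rotvec(s["ee_rot"]);g=s["tool_pos"]+R.as_matrix()[:,2]*go
q=s["joint_positions"]
print(ik(R,g-R.as_matrix()[:,2]*.13,q)[0].round(2))
Rd=tool(0,0,-71)   # down, y along hanger x (az -71)
for yaz in (-71,8,109):
  print(yaz,ik(tool(0,0,yaz),[SO[0],SO[1],.168],q))
E
```

```text
axis [-0.0011  0.0018  1.    ] tip [ 0.5465 -0.1805  0.0316] F [-0.1  0.7  0.3] T [ 0.3   0.13 -0.04] grip 0.0596
tcp [ 0.5512 -0.1951  0.1054] -> [ 0.5514 -0.1949  0.1058] deg 0.1 rows 1
[0, -0.001, 0.001, -0.002, 0.0, 0.003, -0.0]
[ 0.14 -0.03  1.78 -0.89  1.32  0.02]
-71 (array([-3.82712849e-01,  2.32729648e-01,  1.36659756e+00, -3.43488008e-13,
        1.54226545e+00,  8.56470920e-01]), np.float64(2.4257314237789403e-11))
8 (array([-3.82712849e-01,  2.32729648e-01,  1.36659756e+00,  3.77603911e-15,
        1.54226545e+00, -5.22339189e-01]), np.float64(2.199861153783388e-13))
109 (array([-3.82712849e-01,  2.32729648e-01,  1.36659756e+00, -1.05610086e-16,
        1.54226545e+00, -2.28512173e+00]), np.float64(8.021553430725095e-16))
```

Request:
{"api": "step_arm", "payload": {
  "commands": [
    [0.7,0,0,-0.08,0,0,0],
    [0.7,0,0,-0.15,0,0,0],
    [0.7,0,0,-0.19,0,0,0],
    [0.7,0,0,-0.19,0,0,0],
    [0.7,0,0,-0.19,0,0,0]
  ]
}}

```text
t: 7.98
tool_pos: [0.5105, -0.078, 0.2092]
ee_rot: [1.371, 1.912, -0.637]
ft_force: [1.0, -0.2, 0.4]
grip_width: 0.0594
finger_force: 0.0
```

```bash
cat >> h.py <<'E'
def bar(sl=np.s_[180:250,335:390],zlo=.145,zhi=.2):
    im,d,W=cloud("top");P=W[sl];I=im[sl].astype(int)
    Q=P[(P[...,2]>zlo)&(P[...,2]<zhi)&(I[...,2]>I[...,0]+20)]
    t=Q[Q[:,2]>np.median(Q[:,2])-.008]
    r=cv2.minAreaRect((t[:,:2]*1000).astype(np.float32));print("bar top",len(t),np.round(t.mean(0),4),[np.round(v,1) for v in r],"z",np.median(t[:,2]).round(4));return im
E
python3 - <<'E'
from h import *
im=bar();cv2.imwrite("pics/t4.png",cv2.resize(im[150:270,280:430],None,fx=4,fy=4,interpolation=cv2.INTER_CUBIC))
s=bot.state();print(s["tool_pos"],s["ft_force"])
E
```

```text
bar top 239 [ 0.5464 -0.18    0.1812] [array([ 546.5, -180.4]), array([89.6, 14.7]), np.float64(19.0)] z 0.1814
[ 0.5117607  -0.07428586  0.21488311] [2.08204239 3.34796737 5.13524453]
```

View pics/t4.png

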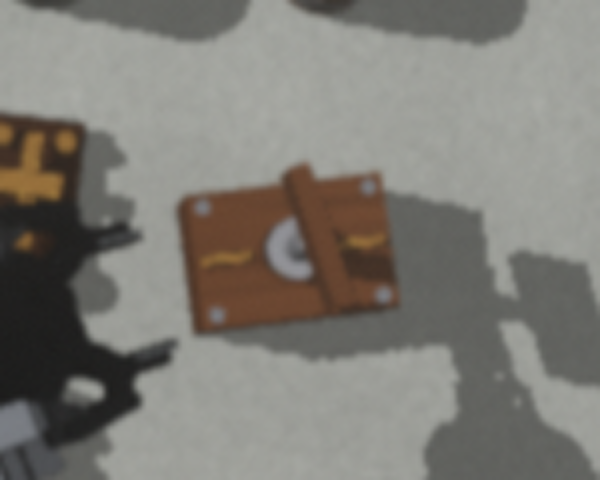

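Top view: the hanger stands loose and upright at crop (312,238). The bar is 79 degrees across the ridges, its top is at 181 mm (expected 182), and it is centred to 0.3 mm. Next I'll move above the bar with the tool pointing down.

```bash
python3 - <<'E'
from fk import *
B=[.5465,-.1803]
c=plan(tool(0,0,-71),B+[.262],grip=.55)
p0,R0=bot.state()["tool_pos"],Ro.from_rotvec(bot.state()["ee_rot"])
q=bot.state()["joint_positions"];sl=Slerp([0,1],Ro.concatenate([R0,c[1]]))
for f in np.linspace(0,1,6):
    R=sl(f);q,e=ik(R,p0+(c[0]-p0)*f+R.as_matrix()[:,2]*go,q);print(q.round(2),round(e,4))
E
```

```text
tcp [ 0.5118 -0.0743  0.2149] -> [ 0.5465 -0.1803  0.2433] deg 100.1 rows 15
[0.55, -0.031, -0.0, 0.022, 0.059, 0.057, 0.124]
[0.55, -0.032, 0.004, 0.021, 0.059, 0.057, 0.124]
[0.55, -0.032, 0.008, 0.019, 0.059, 0.057, 0.124]
[0.55, -0.032, 0.012, 0.017, 0.059, 0.057, 0.124]
[0.55, -0.032, 0.015, 0.015, 0.059, 0.057, 0.124]
[0.55, -0.031, 0.019, 0.013, 0.059, 0.057, 0.124]
[0.55, -0.029, 0.023, 0.011, 0.059, 0.057, 0.124]
[0.55, -0.027, 0.026, 0.008, 0.059, 0.057, 0.124]
[0.55, -0.025, 0.029, 0.006, 0.059, 0.057, 0.124]
[0.55, -0.022, 0.031, 0.004, 0.059, 0.057, 0.124]
[0.55, -0.019, 0.033, 0.001, 0.059, 0.057, 0.124]
[0.55, -0.016, 0.035, -0.001, 0.059, 0.057, 0.124]
[0.55, -0.012, 0.036, -0.003, 0.059, 0.057, 0.124]
[0.55, -0.008, 0.037, -0.006, 0.059, 0.057, 0.124]
[0.55, -0.005, 0.037, -0.008, 0.059, 0.057, 0.124]
[ 0.2  -0.07  1.75 -0.88  1.39  0.02] 0.0
[ 0.1   0.01  1.61 -0.73  1.49  0.17] 0.0
[-0.01  0.07  1.48 -0.56  1.58  0.32] 0.0
[-0.13  0.13  1.36 -0.38  1.65  0.49] 0.0
[-0.26  0.17  1.28 -0.19  1.7   0.66] 0.0
[-0.38  0.19  1.23  0.    1.72  0.86] 0.0
```

Request:
{"api": "step_arm", "payload": {
  "commands": [
    [0.55,-0.031,0,0.022,0.059,0.057,0.124],
    [0.55,-0.032,0.004,0.021,0.059,0.057,0.124],
    [0.55,-0.032,0.008,0.019,0.059,0.057,0.124],
    [0.55,-0.032,0.012,0.017,0.059,0.057,0.124],
    [0.55,-0.032,0.015,0.015,0.059,0.057,0.124]
  ]
}}

```text
t: 8.45
tool_pos: [0.5233, -0.1141, 0.2179]
ee_rot: [2.046, 1.601, -0.483]
ft_force: [0.2, -0.3, -0.5]
grip_width: 0.0471
finger_force: 0.0
```

Request:
{"api": "step_arm", "payload": {
  "commands": [
    [0.55,-0.031,0.019,0.013,0.059,0.057,0.124],
    [0.55,-0.029,0.023,0.011,0.059,0.057,0.124],
    [0.55,-0.027,0.026,0.008,0.059,0.057,0.124],
    [0.55,-0.025,0.029,0.006,0.059,0.057,0.124],
    [0.55,-0.022,0.031,0.004,0.059,0.057,0.124]
  ]
}}

```text
t: 8.87
tool_pos: [0.5349, -0.1499, 0.2275]
ee_rot: [2.639, 1.131, -0.276]
ft_force: [0.4, -0.0, 0.5]
grip_width: 0.0472
finger_force: 0.0
```

Request:
{"api": "step_arm", "payload": {
  "commands": [
    [0.55,-0.019,0.033,0.001,0.059,0.057,0.124],
    [0.55,-0.016,0.035,-0.001,0.059,0.057,0.124],
    [0.55,-0.012,0.036,-0.003,0.059,0.057,0.124],
    [0.55,-0.008,0.037,-0.006,0.059,0.057,0.124],
    [0.55,-0.005,0.037,-0.008,0.059,0.057,0.124]
  ]
}}

```text
t: 9.28
tool_pos: [0.5462, -0.1854, 0.237]
ee_rot: [-3.1, -0.496, 0.014]
ft_force: [0.6, -0.3, 0.8]
grip_width: 0.0471
finger_force: 0.0
```

Request:
{"api": "step_arm", "payload": {
  "commands": [
    [0.55,0,0,0,0,0,0],
    [0.55,0,0,0,0,0,0],
    [0.55,0,0,0,0,0,0]
  ]
}}

```text
t: 9.53
tool_pos: [0.5458, -0.1845, 0.2365]
ee_rot: [3.099, 0.507, -0.018]
ft_force: [-0.2, -0.5, -0.1]
grip_width: 0.0472
finger_force: 0.0
```

```bash
python3 - <<'E'
from h import *
print(bot.state()["joint_positions"].round(2),bot.state()["ft_force"].round(1))
c=plan(tool(0,0,-71),[.5465,-.1803,.166],grip=.55)
E
```

```text
[-0.39  0.2   1.23 -0.01  1.72  0.86] [-0.2 -0.5 -0.1]
tcp [ 0.5458 -0.1845  0.2365] -> [ 0.5465 -0.1803  0.1473] deg 0.8 rows 3
[0.55, 0.005, -0.006, 0.149, -0.0, 0.005, -0.003]
[0.55, 0.005, -0.006, 0.149, -0.0, 0.005, -0.003]
[0.55, 0.004, -0.006, 0.149, -0.0, 0.005, -0.003]
```

Request:
{"api": "step_arm", "payload": {
  "commands": [
    [0.55,0.007,-0.01,0.06,0,0.008,-0.004],
    [0.55,0.007,-0.009,0.13,0,0.007,-0.004],
    [0.55,0,0,0.13,0,0,0],
    [0.55,0,0,0.1,0,0,0],
    [0.55,0,0,0,0,0,0]
  ]
}}

```text
t: 9.95
tool_pos: [0.5451, -0.1783, 0.1474]
ee_rot: [-3.093, -0.518, 0.011]
ft_force: [0.3, -0.1, -0.5]
grip_width: 0.0471
finger_force: 0.0
```

Request:
{"api": "step_arm", "payload": {
  "commands": [
    [0.55,0,0,0,0,0,0],
    [0.55,0,0,0,0,0,0]
  ]
}}

```text
t: 10.12
tool_pos: [0.5479, -0.1799, 0.1545]
ee_rot: [3.099, 0.516, 0.005]
ft_force: [0.3, -0.6, 1.1]
grip_width: 0.0468
finger_force: 0.0
```

```bash
python3 - <<'E'
from h import *
print(bot.state()["ft_force"].round(1))
c=plan(tool(0,0,-71),[.5465,-.1803,.166],grip=.55)
E
```

```text
[ 0.3 -0.6  1.1]
tcp [ 0.5479 -0.1799  0.1545] -> [ 0.5465 -0.1803  0.1473] deg 0.2 rows 1
[0.55, -0.007, -0.001, 0.036, 0.001, -0.004, -0.002]
```

Request:
{"api": "step_arm", "payload": {
  "commands": [
    [0.55,-0.007,-0.001,0.026,0,-0.003,0],
    [0.55,0,0,0,0,0,0],
    [0.55,0,0,0,0,0,0],
    [0.55,0,0,0,0,0,0]
  ]
}}

```text
t: 10.45
tool_pos: [0.546, -0.1807, 0.1482]
ee_rot: [-3.099, -0.513, 0.001]
ft_force: [0.5, 0.1, -0.0]
grip_width: 0.047
finger_force: 0.0
```

```bash
python3 - <<'E'
from h import *
c=plan(tool(0,0,-71),[.5465,-.1803,.166],grip=.55)
E
```

```text
tcp [ 0.546  -0.1807  0.1482] -> [ 0.5465 -0.1803  0.1473] deg 0.2 rows 1
[0.55, 0.003, -0.001, 0.004, -0.001, 0.0, -0.004]
```

Within 0.6 mm. I'll close on the bar.

Request:
{"api": "step_arm", "payload": {
  "commands": [
    [0.4,0.002,0,0,0,0,0],
    [0.2,0,0,0,0,0,0],
    [0,0,0,0,0,0,0],
    [0,0,0,0,0,0,0],
    [0,0,0,0,0,0,0]
  ],
  "squeeze": 90
}}

```text
t: 10.87
tool_pos: [0.5462, -0.1805, 0.1479]
ee_rot: [-3.099, -0.513, 0.001]
ft_force: [-0.1, 1.1, 0.6]
grip_width: 0.0131
finger_force: 87.6
```

Request:
{"api": "step_arm", "payload": {
  "commands": [
    [0,0,0,0,0,0,0],
    [0,0,0,0,0,0,0],
    [0,0,0,0,0,0,0]
  ]
}}

```text
t: 11.12
tool_pos: [0.5463, -0.1805, 0.1478]
ee_rot: [-3.099, -0.513, 0.001]
ft_force: [0.1, 0.4, 2.2]
grip_width: 0.0128
finger_force: 87.6
```

```bash
python3 - <<'E'
from h import *
s=bot.state();print(s["ft_force"].round(1),s["ft_torque"].round(2),s["grip_width"],s["finger_force"])
R=Ro.from_rotvec(s["ee_rot"]).as_matrix();print("yaz",np.degrees(np.arctan2(R[1,1],R[0,1])),"z",R[:,2])
bar(zlo=.15,zhi=.19)
E
```

```text
[0.1 0.4 2.2] [0.01 0.07 0.02] 0.012836607006859074 87.56823778152466
yaz -71.18936837209232 z [-9.71192741e-04  6.50595436e-04 -9.99999317e-01]
bar top 33 [ 0.5098 -0.1924  0.181 ] [array([ 509.5, -192.7]), array([12.4, 13.2]), np.float64(6.6)] z 0.1813
```

Request:
{"api": "step_arm", "payload": {
  "commands": [
    [0,0,0,0.0045,0,0,-0.11],
    [0,0,0,0.0045,0,0,-0.11],
    [0,0,0,0.0045,0,0,-0.11],
    [0,0,0,0.0045,0,0,-0.11]
  ]
}}

```text
t: 11.5
tool_pos: [0.5463, -0.1803, 0.1443]
ee_rot: [-2.962, -1.045, 0.001]
ft_force: [-0.2, 0.4, 3.7]
grip_width: 0.0128
finger_force: 87.8
```

```bash
cat >> h.py <<'E'
def st():
    s=bot.state();print(s["ft_force"].round(1),s["ft_torque"].round(2),round(float(s["finger_force"]),1),s["tool_pos"].round(4))
    R=Ro.from_rotvec(s["ee_rot"]).as_matrix();print("yaz",np.degrees(np.arctan2(R[1,1],R[0,1])).round(2),"z",R[:,2].round(4))
E
python3 -c "from h import *;st()"
```

```text
[-0.2  0.4  3.7] [ 0.25  0.01 -0.04] 87.8 [ 0.5463 -0.1803  0.1443]
yaz -51.14 z [-8.e-04  9.e-04 -1.e+00]
```

Request:
{"api": "step_arm", "payload": {
  "commands": [
    [0,0,0,0.0045,0,0,-0.11],
    [0,0,0,0.0045,0,0,-0.11],
    [0,0,0,0.0045,0,0,-0.11],
    [0,0,0,0.0045,0,0,-0.11]
  ]
}}

```text
t: 11.83
tool_pos: [0.5465, -0.1805, 0.1413]
ee_rot: [-2.739, -1.539, -0.001]
ft_force: [-1.0, 0.4, 6.5]
grip_width: 0.0129
finger_force: 88.5
```

```bash
python3 -c "from h import *;st()"
```

```text
[-1.   0.4  6.5] [ 0.18  0.17 -0.07] 88.5 [ 0.5465 -0.1805  0.1413]
yaz -31.35 z [ 1.e-04  5.e-04 -1.e+00]
```

Request:
{"api": "step_arm", "payload": {
  "commands": [
    [0,0,0,0.0055,0,0,-0.11],
    [0,0,0,0.0055,0,0,-0.11],
    [0,0,0,0.0055,0,0,-0.11],
    [0,0,0,0.0055,0,0,-0.11]
  ]
}}

```text
t: 12.17
tool_pos: [0.547, -0.1806, 0.1383]
ee_rot: [2.433, 1.986, 0.002]
ft_force: [-2.1, 1.6, 11.9]
grip_width: 0.0129
finger_force: 89.3
```

```bash
python3 -c "from h import *;st()"
```

```text
[-2.1  1.6 11.9] [ 0.32  0.51 -0.13] 89.3 [ 0.547  -0.1806  0.1383]
yaz -11.55 z [ 1.8e-03 -2.0e-04 -1.0e+00]
```

Request:
{"api": "step_arm", "payload": {
  "commands": [
    [0,0,0,0.0085,0,0,-0.1],
    [0,0,0,0.0085,0,0,-0.1],
    [0,0,0,0.0085,0,0,-0.09]
  ]
}}

```text
t: 12.42
tool_pos: [0.5474, -0.1808, 0.1349]
ee_rot: [2.19, 2.247, 0.003]
ft_force: [-4.2, 2.0, 20.8]
grip_width: 0.0132
finger_force: 90.5
```

```bash
python3 -c "from h import *;st()"
```

```text
[-4.2  2.  20.8] [ 0.52  0.96 -0.14] 90.5 [ 0.5474 -0.1808  0.1349]
yaz 1.48 z [ 0.0038 -0.001  -1.    ]
```

Request:
{"api": "step_arm", "payload": {
  "commands": [
    [0,0,0,0.009,0,0,-0.07],
    [0,0,0,0.007,0,0,-0.06],
    [0,0,0,0.003,0,0,0]
  ]
}}

```text
t: 12.67
tool_pos: [0.5478, -0.181, 0.1336]
ee_rot: [2.073, 2.353, 0.004]
ft_force: [-9.4, 4.7, 33.0]
grip_width: 0.0129
finger_force: 92.1
```

```bash
python3 -c "
from h import *;st();im=bar(zlo=.13,zhi=.18)"
```

```text
[-9.4  4.7 33. ] [ 0.88  2.13 -0.04] 92.1 [ 0.5478 -0.181   0.1336]
yaz 7.24 z [ 0.0057 -0.0018 -1.    ]
bar top 3 [ 0.5453 -0.1361  0.1552] [array([ 545. , -136.1]), array([3.1, 0.1]), np.float64(5.5)] z 0.1499
```

Request:
{"api": "step_arm", "payload": {
  "commands": [
    [0,0,0,-0.006,0,0,-0.017],
    [0,0,0,-0.004,0,0,0],
    [0,0,0,0,0,0,0]
  ]
}}

```text
t: 12.97
tool_pos: [0.5475, -0.1809, 0.1337]
ee_rot: [2.061, 2.365, 0.003]
ft_force: [-3.2, 2.2, 19.6]
grip_width: 0.0129
finger_force: 90.4
```

```bash
python3 -c "
from h import *;st()"
```

```text
[-3.2  2.2 19.6] [ 0.43  1.02 -0.19] 90.4 [ 0.5475 -0.1809  0.1337]
yaz 7.87 z [ 0.0044 -0.0013 -1.    ]
```

Request:
{"api": "step_arm", "payload": {
  "commands": [
    [0,0,0,-0.006,0,0,0],
    [0,0,0,0,0,0,0],
    [0.15,0,0,0,0,0,0],
    [0.3,0,0,0,0,0,0],
    [0.5,0,0,0,0,0,0]
  ]
}}

```text
t: 13.38
tool_pos: [0.5461, -0.1804, 0.1303]
ee_rot: [-2.063, -2.368, 0.0]
ft_force: [-0.2, 0.3, -0.5]
grip_width: 0.0361
finger_force: 0.0
```

Request:
{"api": "step_arm", "payload": {
  "commands": [
    [0.55,0,0,0,0,0,0],
    [0.55,0,0,-0.08,0,0,0],
    [0.55,0,0,-0.15,0,0,0],
    [0.55,0,0,-0.15,0,0,0],
    [0.55,0,0,-0.1,0,0,0]
  ]
}}

```text
t: 13.8
tool_pos: [0.5465, -0.1806, 0.2286]
ee_rot: [2.064, 2.369, 0.0]
ft_force: [1.1, -0.4, 0.3]
grip_width: 0.0466
finger_force: 0.0
```

Request:
{"api": "step_arm", "payload": {
  "commands": [
    [0.55,0,-0.15,0,0,0,0],
    [0.55,0,-0.2,0,0,0,0],
    [0.55,0,-0.2,0,0,0,0],
    [0.55,0,-0.1,0,0,0,0],
    [0.55,0,0,0,0,0,0]
  ]
}}

```text
t: 14.22
tool_pos: [0.4147, -0.1988, 0.2264]
ee_rot: [-2.065, -2.365, 0.002]
ft_force: [-0.4, -0.2, -0.5]
grip_width: 0.047
finger_force: 0.0
```

```bash
python3 -c "
from h import *;st();im=bar(zlo=.13,zhi=.2);cv2.imwrite('pics/t5.png',cv2.resize(im[60:320,180:430],None,fx=2.3,fy=2.3,interpolation=cv2.INTER_CUBIC))"
```

```text
[-0.4 -0.2 -0.5] [-0.    0.03 -0.01] 0.0 [ 0.4147 -0.1988  0.2264]
yaz 7.75 z [-2.e-03  5.e-04 -1.e+00]
bar top 212 [ 0.5465 -0.1799  0.1677] [array([ 546.6, -179.9]), array([14.2, 89. ]), np.float64(8.0)] z 0.1679
```

View pics/t5.png

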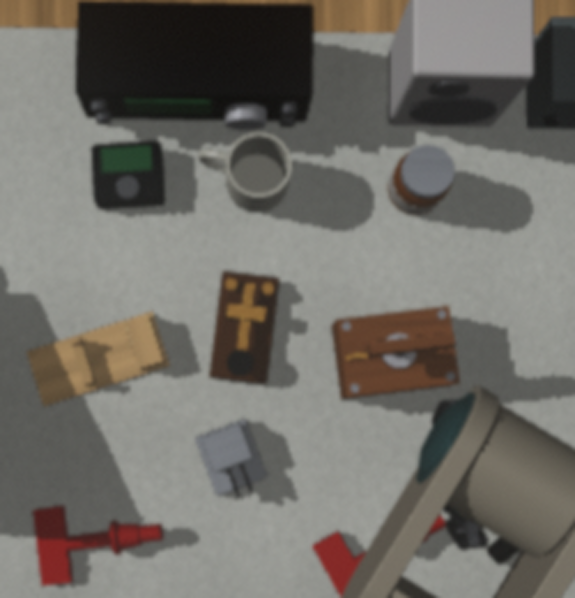

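The bar, at crop (400,348), is in line with the ridges (8.0 degrees, same as the block). Its top is at 167.9 mm against 168 expected at home, and it is centred and upright. The bystanders are where they were, and the arm is clear, so I'll hand in.

```bash
python3 -c "
from rig import bot;print(bot.close_job())"
```

```text
the job is handed in; nothing more can be done
None
```

The hanger is in the base with its collar home and its bar in line with the ridges, holding by itself; no bystander looked disturbed in the last picture, and the job is handed in, but no verdict was shown.

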